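# Open the squeeze-tab spice tub

## Robot

A 7-joint arm with a two-finger parallel gripper is mounted at the origin on the work surface. World frame = base frame: x ahead of the robot, y to its left, z up, the work surface at z = 0. Lengths are in m, angles in rad, forces in N, time in s.
With the tool pointing down it reaches from about 0.375 to 0.925 m from the base axis. Payload 3.1 kg.
Tool frame: the origin (TCP) lies between the finger pads; the fingertips stand 19 mm ahead of it and the grasp point (between the pads) is the TCP; z points along the fingers, y is the direction in which the jaws open and shut (so a half turn about z gives the same grasp; the last joint's range is limited). The gripper opens to 85 mm and grips with 20 to 120 N. Pads are 22 mm wide; open, the fingers measure 114 mm over their backs; the gripper's body (76 mm by 85 mm) begins 54 mm behind the grasp point. The pads swing forward as they close: fully open they stand 13 mm farther back than shut.
Start: joints at [1.033, 0.383, 0.044, 1.598, -0.018, 1.161, -0.05], TCP at [0.277, -0.588, 0.25] pointing down, gripper open.
Joint ranges: [-2.61, 2.61], [-0.41, 2.15], [-1.48, 1.57], [0, 2.5], [-1.57, 4.71], [0.05, 1.97], [-2.85, 2.85]. Speed limits (rad/s): [2.79, 2.79, 3.14, 3.14, 3.14, 3.14, 3.14].

## Interface

Orientations are given as a unit quaternion [x, y, z, w].
In Python, from bench import move_ptp, movel, move_j, move_gripper, pause, inverse_kinematics, read_camera, camera_params, MotionError, sign_off, look_for, tip_of, read_time_s, read_qpos, read_joint_vel, read_effort, read_eef_pos, read_tcp_rot, read_ft_force, read_ft_torque, read_finger_gap gives the robot as it stands. Calls block until the motion is done:
- move_ptp(position, orientation): joint-space move of the TCP to a pose.
- movel(position, orientation=None, speed=0.15): straight line of the TCP; orientation=None keeps the orientation; speed is the mean speed in m/s.
- move_j(angles): joint-space move.
- move_gripper(opening, effort=None): finger opening in m; effort is the grip in N (None keeps the last); returns when the fingers have stopped.
- pause(seconds).
- inverse_kinematics(position, orientation): joint angles nearest the present ones, or None.
- read_camera(name): name is "scene" or "top" or "wrist"; returns the picture (400x640x3 uint8, red, green, blue); there is no depth.
- camera_params(name): a dict with "K" (3x3 intrinsics, pixels), "camera_from_world" (4x4, takes a point from world to camera coordinates). Camera axes: x right, y down, z forward; pixel columns grow to the right and rows downward; lengths in m; the calibration is good to about 2 mm. A picture is of the moment at which its call begins: read the wrist's pose just before it. camera_params takes no time and is no camera call; for the wrist camera it gives the pose at the moment of the call.
A pose or a line that the arm cannot do raises MotionError and nothing moves.
- sign_off(): hands the job in, once; it reports no verdict.
Trained networks look in the newest picture that a camera, given by its name, has taken for a name from the list of things; names that differ only in an ending like _2 or _b are one class to them, and where a whole thing is asked for, a point or a joint stands for the part that bears it (a point fixed in the world has none). Each returns a list of dicts, best first, with "confidence" (0 to 1); they miss things now and then, are a little off and sometimes report something else, mostly with a low value. They report only what shows in the picture. A call takes as long as a camera call. They do not tell look-alikes from the thing itself.
- look_for(camera, name): "at" ([column, row] in pixels, amid what is visible of it).
- tip_of(camera, name): "at" ([column, row] in pixels: a listed point, or the origin of a listed thing).
Readings, each from a call of its own:
- read_time_s(): time.
- read_qpos(): joint angles.
- read_joint_vel(): joint speeds.
- read_effort(): joint torques, N m.
- read_eef_pos(): TCP position.
- read_tcp_rot(): TCP orientation.
- read_ft_force(): force on the tool from outside, world axes, zero at the start.
- read_ft_torque(): the same for the moment, N m.
- read_finger_gap(): finger opening in m.
Only numpy, scipy, OpenCV 4.12 (cv2) and the standard library are available. Lean on these libraries where they do the work, as an engineer would, in place of code of your own. Each camera call takes 0.05 s, during which the arm holds its last target.

## Task

Open the spice tub: squeeze the two side tabs of its cap inward, firmly but without crushing it, keep them squeezed while you turn the cap anticlockwise until you feel it come up against its end stop, then lift it straight off without ever forcing it. Set the cap down gently, top side up, in the middle of the open tray on top of the low storage tiers, let go of it, and leave the bowl, mug, pan, mwiko and spoon where they are.

Things in the scene. Friction and masses are not known exactly. Their poses are not given: they have to be found in the camera images.
- cap_center (a point): Centre of the grey plastic cap on the tub, on its axis, half-way up. Cap 36 mm tall (18 mm above and below this point), about 80 g, round skirt 53 mm across; z up. Two flat sprung tabs stand out at +y and -y, 64 mm over both. Grip over both tabs, centred (2 to 3 mm off across may leave one tab out), with some 10 to 20 N; 30 N a side crushes it. On the neck it has 1.5 mm play sideways, 2 mm up and down.
- cap: The same grey cap, with its two tabs; origin on its axis at its lower edge, axes as point cap_center.
- tab_left_face (a point): Middle of the flat outer face of the tab on the cap's +y side, 32 mm from the axis at rest, 2 mm above the cap's centre. Face 22 mm wide, 24 mm high. The tab slides straight inward, at most 4.5 mm, against a spring: 3 N at first, 7.5 N at the end. A tooth under it sits between the teeth of the tub's crown; it passes them only when the tab is in by 3 mm or more, else it catches within 30 degrees.
- tab_right_face (a point): The same on the cap's -y side: an equal tab. With both fully in, the cap measures 55 mm over the tabs.
- tub: White round spice tub, 80 mm across, fixed in a wooden caddy block 120 x 120 x 30 mm. Origin under the caddy's centre on the work surface, z along the tub's axis. Shoulder 85 mm high, with a crown of 12 teeth 7 mm high at 29 to 35 mm from the axis: keep fingertips at least 9 mm above the shoulder. Neck 36 mm across, its end 118 mm high; the cap must rise 35 mm to clear it.
- tray_floor (a point): Centre of the inner floor of the open white tray on top of the low orange-and-white storage tiers (fixed). The floor lies 75 mm above the work surface, is 160 mm square along x and y, with a wall 5 mm thick whose rim is 25 mm above the floor. The cap standing in it has its centre 18 mm above this point.
- tiers: The same low stack of storage tiers, 170 x 170 mm, 100 mm high to the tray's rim, fixed; origin at the centre of its underside.
- bowl: Clear glass bowl, 120 mm across, 55 mm high; origin at the centre of its underside. Leave alone.
- mug: Blue enamel mug, 82 mm across, 82 mm high; origin at the centre of its underside. Leave alone.
- pan: Small aluminium pan, 140 mm across, 50 mm high; origin at the centre of its underside. Leave alone.
- mwiko: Flat wooden mwiko (cooking paddle), about 310 mm long along y, 9 mm thick, lying across the pan; origin near its middle, at its underside. Leave alone.
- spoon: Steel serving spoon, 200 mm long, lying on the work surface; its x axis runs along it. Leave alone.
There are look-alikes about, which are no part of the job. Several things have the shape of the cap; the one meant has the colours described above. Leave any blue look-alike of the tiers alone.

How it is judged:
On the way, in this order (a step that is already met when the one before it is completed fails the run):
1. the cap is turned at least 14 degrees from where its teeth were locked, while still down on the neck (angle between the x axis of cap and the x axis of tub, either way round above 0.25 rad and z of cap in the frame of tub below 0.095 m), for 0.1 s.
2. the cap is lifted clear of the neck, upright (z of cap in the frame of tub above 0.121 m and angle between cap's own z axis and vertical below 0.35 rad), for 0.1 s.
At the end, for the whole second after the job is handed in: the cap stands top side up (within 6 degrees) at rest on the tray's floor, its centre within 45 mm of the tray's centre along each side, released (x of cap_center in the frame of tray_floor between -0.045 and 0.045 m and y of cap_center in the frame of tray_floor between -0.045 and 0.045 m and z of cap_center in the frame of tray_floor between 0.013 and 0.022 m and angle between cap's own z axis and vertical below 0.1 rad and linear speed of cap below 0.02 m/s); the robot touches nothing.
It fails at once if the cap is forced against the tub: wrenched while locked, driven hard into its end stop, pulled up while still held, or pressed down hard (over 30 N between cap and tub) (contact force between cap and tub above 30 N).
It fails at once if the cap is crushed by the gripper (over 60 N in all between fingers and cap, about 30 N a side) (contact force between the fingers and cap above 60 N).
It fails at once if the cap is rammed into the tray (over 30 N) (contact force between cap and tiers above 30 N).
It fails at once if the cap is dropped (falls 10 mm or more with no finger on it) (linear speed of cap above 0.45 m/s and contact force between the fingers and cap below 0.05 N).
It fails at once if the bowl, mug, pan, mwiko or spoon is moved more than 30 mm (distance of any of bowl, mug, pan, mwiko, spoon from where it was at the start of the episode above 0.03 m).
It also fails if it takes over 72 s, if anything falls off the work surface, if the arm or the gripper's body presses on something with over 40 N, if the wrist force passes 120 N, or if a joint passes its speed limit or range.

## Working session

There is one attempt and no reset: what is moved stays moved. The work goes in short steps, each a Python script; the robot and the scene stay as the last script left them, time stands still between calls to the robot, and variables do not carry over. Pictures are saved under pics/ and viewed, and the job is handed in when it is done.

```bash
ls; mkdir -p pics
python3 - <<'E'
from bench import *
import cv2
for c in ["scene","top","wrist"]:
    im=read_camera(c); cv2.imwrite(f"pics/{c}0.png",im[:,:,::-1])
    for n in ["cap","cap_center","tray_floor","tiers"]:
        print(c,n,[(d['at'],round(d['confidence'],2)) for d in tip_of(c,n)])
print(read_time_s(),read_eef_pos(),read_tcp_rot(),read_finger_gap(),read_ft_force())
E
```

```text
pics
scene cap [([280.7, 259.4], 0.69), ([219.0, 262.2], 0.61)]
scene cap_center [([277.4, 253.0], 0.84), ([223.8, 259.8], 0.57)]
scene tray_floor [([336.5, 94.2], 0.8), ([345.0, 169.6], 0.56), ([279.8, 377.8], 0.22)]
scene tiers [([334.6, 115.3], 0.89), ([278.3, 210.9], 0.2)]
top cap [([359.6, 203.5], 0.75), ([414.3, 227.7], 0.74), ([208.0, 153.3], 0.35)]
top cap_center [([420.0, 226.4], 0.9), ([360.1, 201.6], 0.54)]
top tray_floor [([251.8, 207.1], 0.92), ([162.9, 278.9], 0.67)]
top tiers [([258.0, 212.7], 0.78), ([172.8, 275.9], 0.57)]
wrist cap []
wrist cap_center []
wrist tray_floor []
wrist tiers []
0.75 [ 0.2767493  -0.58815633  0.2503233 ] [9.75919218e-01 2.18132253e-01 2.04711581e-05 1.89668833e-05] 0.08553378005455783 [-0.14131871  0.73509281 -0.82395297]
```

View pics/scene0.png

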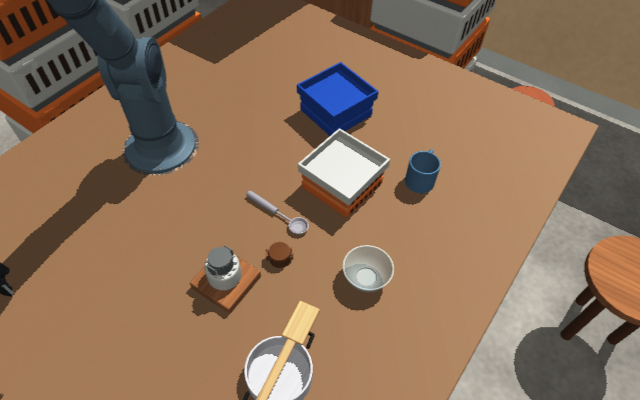

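View pics/top0.png

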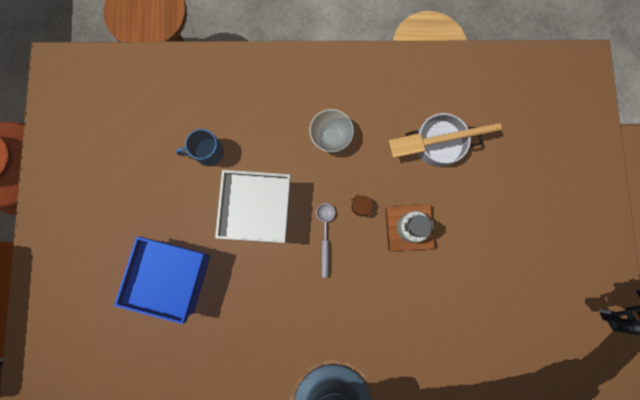

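Run:
```python
from bench import *
import cv2,numpy as np
np.set_printoptions(precision=4,suppress=True)
for c in ["scene","top","wrist"]:
    p=camera_params(c); print(c,p["K"],p["camera_from_world"])
t=cv2.imread("pics/top0.png"); s=cv2.imread("pics/scene0.png")
cv2.imwrite("pics/crop1.png",np.hstack([cv2.resize(t[165:265,320:460],None,fx=2.8,fy=2.8,interpolation=2),cv2.resize(s[200:300,190:330],None,fx=2.8,fy=2.8,interpolation=2)]))
```

```text
scene [[500.967    0.     311.0858]
 [  0.     500.967  205.635 ]
 [  0.       0.       1.    ]] [[ 0.8071  0.5904  0.0047 -0.4393]
 [ 0.4792 -0.6505 -0.5892 -0.1725]
 [-0.3448  0.4778 -0.808   1.4591]
 [ 0.      0.      0.      1.    ]]
top [[374.8189   0.     318.3677]
 [  0.     374.8189 198.0955]
 [  0.       0.       1.    ]] [[-0.0172 -0.9996  0.0204  0.0373]
 [-0.9911  0.0144 -0.1322  0.5317]
 [ 0.1319 -0.0225 -0.991   0.9677]
 [ 0.      0.      0.      1.    ]]
wrist [[320.2315   0.     319.7058]
 [  0.     320.2315 198.1965]
 [  0.       0.       1.    ]] [[ 0.4259 -0.9048  0.0007 -0.6504]
 [-0.8633 -0.4062  0.2994 -0.04  ]
 [-0.2706 -0.1281 -0.9541  0.3788]
 [ 0.      0.      0.      1.    ]]
```

View pics/crop1.png

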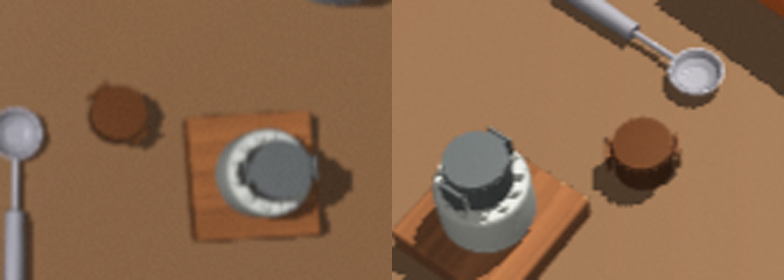

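Cap-shaped candidates are the grey cap on the white tub (top 420,226; scene 222,260) and a brown one on the table (top 361,205; scene 280,253). The grey one on the tub fits the description, and the crop confirms its grey colour and two tabs. For the tray, the white one on the orange tiers fits (top 252,207; scene 345,169); the blue one is the look-alike.

```bash
cat > h.py <<'E'
from bench import *
import cv2,numpy as np
from scipy.optimize import least_squares
from scipy.spatial.transform import Rotation as R
np.set_printoptions(precision=4,suppress=True)
def proj(p,X):
    X=np.atleast_2d(X); c=X@p["camera_from_world"][:3,:3].T+p["camera_from_world"][:3,3]
    u=c@np.array(p["K"]).T; return u[:,:2]/u[:,2:]
def tri(obs,x0=(0.5,0,0.1)):
    f=lambda X: np.concatenate([(proj(p,X)[0]-uv) for p,uv in obs])
    r=least_squares(f,x0); return r.x,r.fun
def ray(p,uv,z):
    T=np.array(p["camera_from_world"]);Rm=T[:3,:3];C=-Rm.T@T[:3,3]
    d=Rm.T@np.linalg.solve(np.array(p["K"]),[uv[0],uv[1],1]); return C+d*(z-C[2])/d[2]
def save(n,im): cv2.imwrite(f"pics/{n}.png",im[:,:,::-1])
def down(yaw): # tool down; tool y axis at world angle yaw (jaw direction)
    y=np.array([np.cos(yaw),np.sin(yaw),0]); z=np.array([0,0,-1.]); x=np.cross(y,z)
    return R.from_matrix(np.stack([x,y,z],1)).as_quat()
E
python3 - <<'E'
from h import *
P={c:camera_params(c) for c in ["scene","top","wrist"]}
print("cap",tri([(P["scene"],[223.8,259.8]),(P["top"],[420,226.4])]))
print("tray",tri([(P["scene"],[345,169.6]),(P["top"],[251.8,207.1])]))
print("tray ray",ray(P["top"],[251.8,207.1],0.075),ray(P["scene"],[345,169.6],0.075))
for uv in [(223.8,259.8)]: print(ray(P["scene"],uv,.103),ray(P["top"],[420,226.4],.103))
T=P["wrist"]["camera_from_world"]; C=-T[:3,:3].T@T[:3,3]; 
Rt=R.from_quat(read_tcp_rot()).as_matrix(); print("cam in tool",Rt.T@(C-read_eef_pos()), Rt.T@T[2,:3], Rt)
for n in ["tub","tab_left_face","tab_right_face"]:
  for c in ["scene","top"]:
    print(c,n,[(d['at'],round(d['confidence'],2)) for d in tip_of(c,n)])
E
```

```text
cap (array([ 0.4534, -0.2144,  0.1087]), array([-2.5149, -0.0409, -1.9007, -2.0053]))
tray (array([0.5078, 0.2022, 0.0597]), array([ 0.0235, -0.0047,  0.0158,  0.0171]))
tray ray [0.5062 0.1999 0.075 ] [0.5143 0.1909 0.075 ]
[ 0.4551 -0.2092  0.103 ] [ 0.4487 -0.2205  0.103 ]
cam in tool [ 0.0754  0.0001 -0.1235] [-0.2995  0.0006  0.9541] [[ 0.9048  0.4258  0.    ]
 [ 0.4258 -0.9048 -0.    ]
 [ 0.      0.     -1.    ]]
scene tub [([223.7, 285.8], 0.61)]
top tub [([408.8, 226.4], 0.95)]
scene tab_left_face [([218.8, 262.0], 0.58), ([265.2, 254.2], 0.52), ([228.6, 251.6], 0.51)]
top tab_left_face [([406.3, 224.3], 0.55), ([260.7, 209.2], 0.28)]
scene tab_right_face [([293.5, 249.1], 0.57), ([211.9, 267.3], 0.47)]
top tab_right_face [([430.6, 228.9], 0.45)]
```

Run:
```python
from h import *
print(read_qpos())
for y0 in (90,-90):
  for d in (0,30,60,90,120,150):
    q=inverse_kinematics([.452,-.214,.12],down(np.radians(y0+d)))
    print(y0,d,q)
```

```text
[ 1.0332  0.3829  0.0439  1.5979 -0.0179  1.1612 -0.0499]
90 0 [ 0.8409  0.3209 -0.5401  2.0383  0.2201  0.8377  1.7459]
90 30 [ 1.3828  0.6199 -1.2387  2.0187  0.7003  1.0202  1.8919]
90 60 [ 1.3828  0.6199 -1.2387  2.0187  0.7003  1.0202  2.4155]
90 90 [ 0.2904  0.2701  0.0772  2.064  -0.0285  0.8084 -2.7571]
90 120 [ 0.3582  0.271   0.0015  2.0608 -0.0006  0.8098 -2.2579]
90 150 [ 0.4201  0.273  -0.0674  2.0578  0.025   0.8115 -1.7565]
-90 0 [ 0.4842  0.2763 -0.1388  2.0548  0.052   0.8138 -1.2559]
-90 30 [ 0.5452  0.2806 -0.2069  2.0519  0.0782  0.8164 -0.7546]
-90 60 [ 0.6181  0.2873 -0.2884  2.0484  0.1104  0.8202 -0.2581]
-90 90 [ 0.6919  0.2961 -0.3712  2.045   0.1446  0.8248  0.237 ]
-90 120 [ 0.7306  0.3016 -0.4148  2.0432  0.1633  0.8277  0.7452]
-90 150 [ 0.776   0.3088 -0.4662  2.0412  0.186   0.8314  1.2501]
```

Run:
```python
from h import *
move_ptp([.452,-.214,.28],down(np.radians(-90)))
p=camera_params("wrist"); im=read_camera("wrist"); save("w1",im)
for n in ["cap_center","cap","tab_left_face","tab_right_face","tub"]:
    for d in tip_of("wrist",n): print(n,d['at'],round(d['confidence'],2))
print(p["camera_from_world"]); print(read_eef_pos(),read_time_s(), read_qpos(), read_ft_force())
print(proj(p,[.4534,-.2144,.106]))
```

```text
cap_center [212.2, 110.2] 0.83
cap_center [323.1, 177.2] 0.55
cap [219.5, 114.0] 0.91
cap [320.4, 176.5] 0.88
tab_left_face [291.4, 185.1] 0.6
tab_left_face [231.2, 131.8] 0.46
tab_right_face [354.2, 180.2] 0.51
tab_right_face [189.4, 86.8] 0.47
tab_right_face [143.2, 184.3] 0.38
tub [321.3, 161.0] 0.87
[[-0.0018 -1.      0.0014 -0.2156]
 [-0.9542  0.0022  0.2991  0.3828]
 [-0.2991 -0.0008 -0.9542  0.5426]
 [ 0.      0.      0.      1.    ]]
[ 0.4518 -0.2147  0.2799] 2.8833 [ 0.5137  0.0798 -0.1597  1.9099  0.0138  1.1531 -1.2234] [-0.9442 -0.0373  0.0755]
[[317.7719 178.7665]]
```

View pics/w1.png

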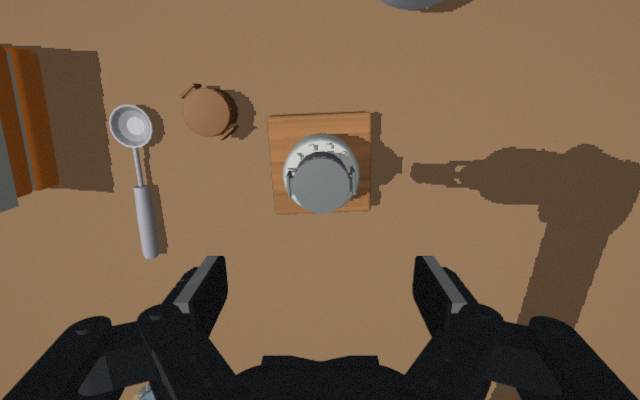

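Run:
```python
from h import *
im=cv2.imread("pics/w1.png")
cv2.imwrite("pics/w1c.png",cv2.resize(im[100:220,255:390],None,fx=5,fy=5,interpolation=cv2.INTER_CUBIC))
```

```text
(no output)
```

View pics/w1c.png

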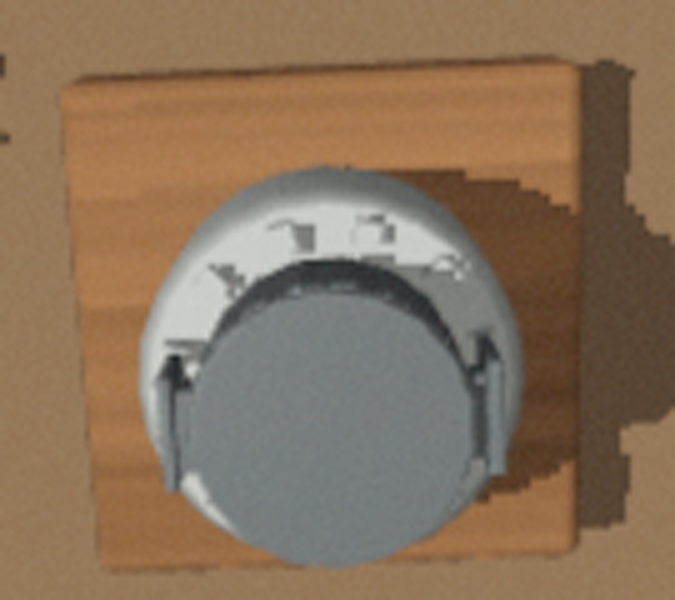

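Run:
```python
from h import *
im=cv2.imread("pics/w1.png")
a=cv2.resize(im[160:206,280:300],None,fx=12,fy=12,interpolation=0)
b=cv2.resize(im[160:206,342:362],None,fx=12,fy=12,interpolation=0)
# model overlay
p=dict(K=camera_params("wrist")["K"],camera_from_world=camera_params("wrist")["camera_from_world"])
c=ray(p,[255+332/5-.4,100+428/5-.4],.1215); print(c)
o=cv2.resize(im[140:220,270:370],None,fx=7,fy=7,interpolation=cv2.INTER_CUBIC)
for yaw in (0.05,):
  Rz=R.from_euler('z',yaw).as_matrix()
  C=np.array([c[0],c[1],.1035])
  def dr(L,col):
    q=(proj(p,C+np.array(L)@Rz.T)-[270,140]+.5)*7
    cv2.polylines(o,[q.astype(int)],True,col,1)
  t=np.linspace(0,2*np.pi,60)[:-1]
  dr([[.0265*np.cos(a),.0265*np.sin(a),.018] for a in t],(0,0,255))
  for s in (1,-1): dr([[x,s*.032,z] for x,z in ((-.011,.014),(.011,.014),(.011,-.01),(-.011,-.01))],(0,255,0))
  T=np.array([c[0],c[1],0])
  q=(proj(p,T+np.array([[sx*.06,sy*.06,.03] for sx,sy in((1,1),(1,-1),(-1,-1),(-1,1))])@Rz.T)-[270,140]+.5)*7
  cv2.polylines(o,[q.astype(int)],True,(255,0,0),1)
cv2.imwrite("pics/o1.png",o)
cv2.imwrite("pics/ab.png",np.hstack([a,b]))
```

```text
[ 0.4513 -0.2167  0.1215]
```

View pics/o1.png

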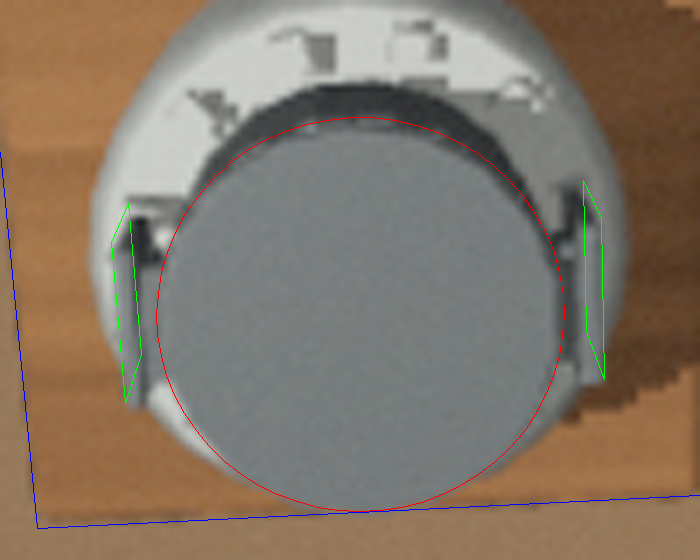

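View pics/ab.png

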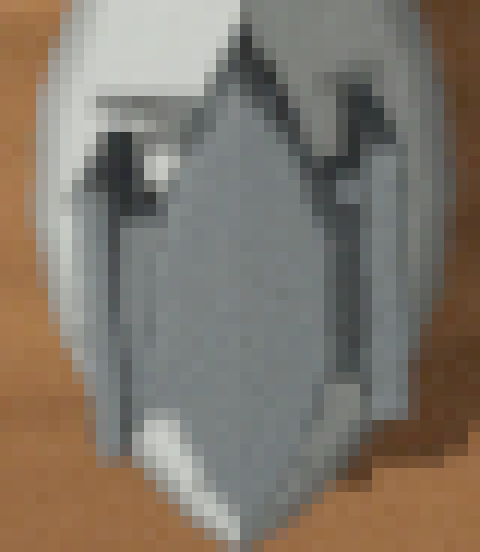

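Run:
```python
from h import *
move_ptp([.451,-.2167,.17],down(np.radians(-90)+.045))
pause(.3)
p=camera_params("wrist"); im=read_camera("wrist"); save("w2",im)
e=read_eef_pos(); print(e,read_time_s(),read_ft_force())
yaw=.045; Rz=R.from_euler('z',yaw).as_matrix(); C=np.array([.451,-.2167,.1035])
o=cv2.resize(im[:,:,::-1],None,fx=1.25,fy=1.25,interpolation=cv2.INTER_CUBIC)
def dr(L,col):
    q=(proj(p,C+np.array(L)@Rz.T)+.5)*1.25
    cv2.polylines(o,[q.astype(int)],True,col,1)
t=np.linspace(0,2*np.pi,60)[:-1]
dr([[.0265*np.cos(a),.0265*np.sin(a),.018] for a in t],(0,0,255))
for s in (1,-1): dr([[x,s*.032,z] for x,z in ((-.011,.014),(.011,.014),(.011,-.01),(-.011,-.01))],(0,255,0))
cv2.imwrite("pics/o2.png",o)
```

```text
[ 0.4521 -0.2171  0.1716] 3.75 [-0.305   0.1524 -0.6733]
```

View pics/o2.png

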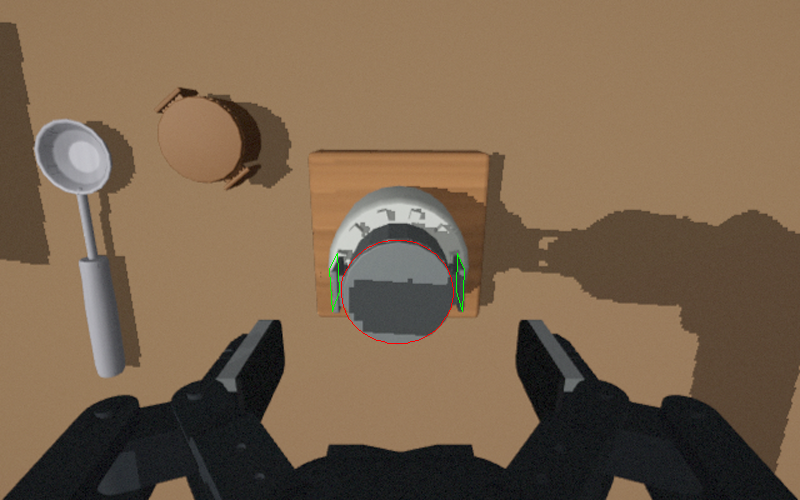

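Run:
```python
from h import *
for i in range(4): print(read_eef_pos(), read_tcp_rot(), read_finger_gap())
p=camera_params("wrist"); T=p["camera_from_world"]
e=np.array(read_eef_pos()); print(proj(p,[[e[0],e[1],z] for z in (.1035,.1215,e[2],e[2]-.015)]))
im=cv2.imread("pics/w2.png")
o=cv2.resize(im[175:285,210:430],None,fx=3.6,fy=3.6,interpolation=cv2.INTER_CUBIC); cv2.imwrite("pics/w2c.png",o)
```

```text
[ 0.4521 -0.2171  0.1716] [0.9997 0.0225 0.0015 0.0007] 0.08540158958827614
[ 0.4521 -0.2171  0.1716] [0.9997 0.0225 0.0015 0.0007] 0.08540158958827614
[ 0.4521 -0.2171  0.1716] [0.9997 0.0225 0.0015 0.0007] 0.08540158958827614
[ 0.4521 -0.2171  0.1716] [0.9997 0.0225 0.0015 0.0007] 0.08540158958827614
[[318.5602 221.455 ]
 [318.5262 232.6518]
 [318.3877 278.2471]
 [318.4381 261.6401]]
```

View pics/w2c.png

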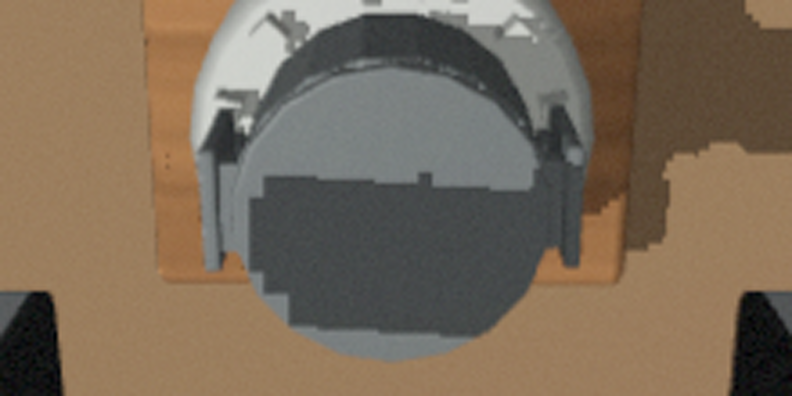

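Run:
```python
from h import *
movel([.450,-.2165,.114],down(np.radians(-90)+.045),speed=.08)
pause(.3)
print(read_eef_pos(),read_tcp_rot(),read_time_s(),read_ft_force(),read_ft_torque())
move_gripper(.068,20); pause(.1)
print(read_finger_gap(),read_eef_pos(),read_ft_force())
save("w3",read_camera("wrist")); save("s3",read_camera("scene"))
```

```text
[ 0.4504 -0.2167  0.1145] [0.9997 0.0225 0.0005 0.0002] 4.9 [ 0.0327  0.0656 -0.4795] [ 0.0243 -0.0197 -0.0155]
0.06796689804208304 [ 0.4499 -0.2165  0.114 ] [-0.1805  0.305   0.057 ]
```

View pics/w3.png

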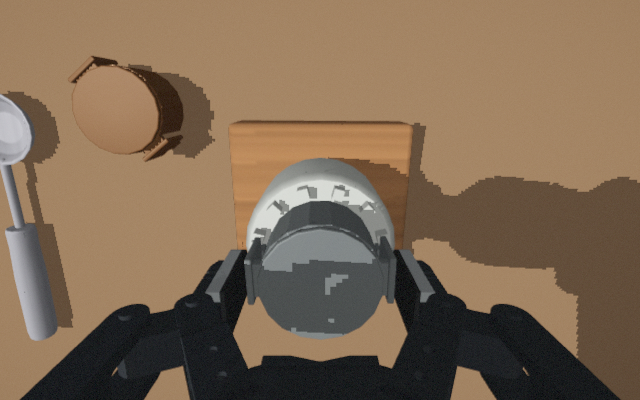

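The wrist view shows both pads (about 240,275 and 400,275) straddling the tabs evenly, with the fingertips above the crown. Squeezing now in steps.

Run:
```python
from h import *
for g in (.064,.062,.060,.058,.056,.054):
    move_gripper(g,20); print(g,round(read_finger_gap(),4),read_eef_pos(),read_ft_force(),read_ft_torque())
pause(.2)
print(read_finger_gap(),read_eef_pos(),read_ft_force(),read_time_s())
save("w4",read_camera("wrist"))
```

```text
0.064 0.0639 [ 0.45   -0.2166  0.114 ] [-0.203  -0.1366  0.6905] [-0.0481  0.041   0.0294]
0.062 0.0622 [ 0.45   -0.2166  0.1143] [-0.4655  0.3259  2.4373] [0.0279 0.2258 0.0477]
0.06 0.0602 [ 0.4501 -0.2167  0.1145] [-1.4651  0.8383  5.6063] [0.0308 0.3475 0.0327]
0.058 0.0583 [ 0.4502 -0.2168  0.1147] [-2.2111 -0.5567  5.5896] [0.1006 0.385  0.0933]
0.056 0.0563 [ 0.4503 -0.2168  0.1149] [-3.2474  0.9096  7.3953] [0.1532 0.4763 0.0889]
0.054 0.0541 [ 0.4504 -0.2165  0.1152] [-2.7092  0.8722 10.1927] [0.2525 0.6066 0.0403]
0.05453925493643931 [ 0.4504 -0.2166  0.1152] [-2.9587 -0.0479  9.5418] 6.925
```

Run:
```python
import cv2
im=cv2.imread("pics/w4.png"); cv2.imwrite("pics/w4c.png",cv2.resize(im[170:350,210:430],None,fx=3,fy=3,interpolation=2))
```

```text
(no output)
```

View pics/w4c.png

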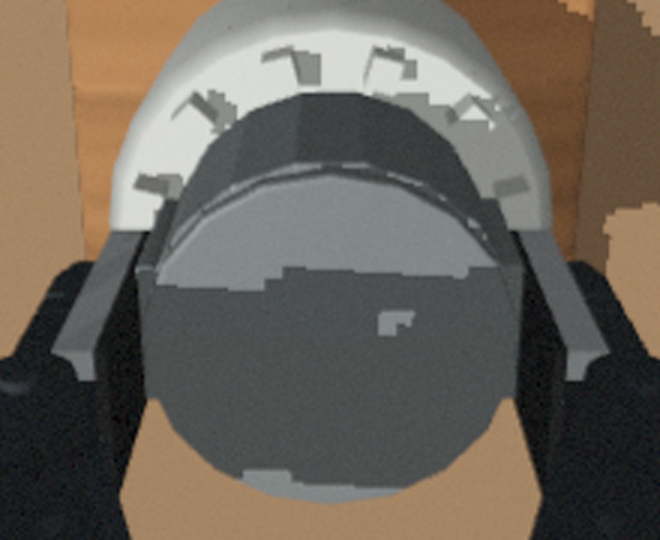

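Run:
```python
from h import *
y0=np.radians(-90)+.045
def st(l): print(l,round(read_finger_gap(),4),read_eef_pos(),read_ft_force(),read_ft_torque(),round(read_time_s(),2))
movel([.450,-.2165,.1152],down(y0),speed=.02); pause(.1); st("up")
move_gripper(.052,20); pause(.1); st("grip")
for d in (2,4,6):
    try: movel([.450,-.2165,.1152],down(y0+np.radians(d)),speed=.02)
    except MotionError as e: print(e); move_ptp([.450,-.2165,.1152],down(y0+np.radians(d)))
    st(d)
```

```text
up 0.0542 [ 0.4503 -0.2164  0.1153] [-0.6074  1.5137  3.8942] [ 0.1295  0.1089 -0.0048] 7.33
grip 0.0542 [ 0.4503 -0.2165  0.1154] [-0.5437  1.3498  5.3265] [0.1521 0.1749 0.0592] 7.64
2 0.0545 [ 0.4505 -0.2166  0.1154] [-0.2461  1.4892  5.6952] [ 0.1524 -0.035   0.0585] 7.89
4 0.0539 [ 0.4505 -0.2167  0.1154] [ 0.5997 -0.1915  5.8658] [ 0.0899 -0.1636 -0.0111] 8.14
6 0.0538 [ 0.4505 -0.2167  0.1154] [0.5324 0.5045 4.6143] [ 0.0112 -0.2416  0.0151] 8.39
```

Run:
```python
from h import *
y0=np.radians(-90)+.045
def tcpyaw():
    y=R.from_quat(read_tcp_rot()).as_matrix()[:,1]; return np.degrees(np.arctan2(y[1],y[0])-y0)
def st(l): 
    t=read_ft_torque(); print(l,round(read_finger_gap(),4),read_eef_pos(),read_ft_force(),t,round(tcpyaw(),2),round(read_time_s(),2)); return t[2]
for d in range(8,31,2):
    movel([.450,-.2165,.1155],down(y0+np.radians(d)),speed=.02)
    t=st(d)
    if abs(t)>.2:break
save("w5",read_camera("wrist"))
im=cv2.imread("pics/w5.png"); cv2.imwrite("pics/w5c.png",cv2.resize(im[130:350,170:470],None,fx=2.5,fy=2.5,interpolation=2))
```

```text
8 0.0541 [ 0.4502 -0.2167  0.1155] [ 1.1462 -0.3741  3.1061] [-0.0445 -0.29   -0.0151] 7.93 8.64
10 0.0542 [ 0.45   -0.2166  0.1154] [ 1.1649 -0.0584  4.4466] [-0.0686 -0.2145 -0.0111] 9.93 8.89
12 0.0537 [ 0.4499 -0.2166  0.1155] [ 1.2632 -1.6674  3.5336] [-0.0574 -0.1825  0.045 ] 11.93 9.14
14 0.0538 [ 0.4498 -0.2165  0.1155] [ 0.3029 -0.7147  3.8983] [-0.0532 -0.1494 -0.008 ] 13.93 9.39
16 0.0543 [ 0.4498 -0.2165  0.1155] [ 0.742  -0.71    4.7144] [-0.1036  0.004   0.0367] 15.94 9.64
18 0.0539 [ 0.4498 -0.2165  0.1155] [-0.5799 -1.0868  4.1719] [-0.0438  0.0502  0.0219] 17.94 9.89
20 0.0541 [ 0.4498 -0.2165  0.1154] [ 0.5297 -0.7911  4.5838] [-0.081   0.0591  0.0231] 19.94 10.14
22 0.0537 [ 0.4499 -0.2164  0.1154] [-0.3617  0.5229  4.1217] [-0.0078  0.0425  0.0366] 21.94 10.39
24 0.0542 [ 0.45   -0.2164  0.1154] [ 0.1094 -0.0655  3.4071] [0.0148 0.0256 0.0105] 23.94 10.64
26 0.0542 [ 0.45   -0.2164  0.1155] [0.6587 0.1533 3.5361] [ 0.0353 -0.0285  0.0149] 25.94 10.89
28 0.054 [ 0.45   -0.2164  0.1154] [-0.0642 -1.0714  3.2355] [ 0.0409 -0.0873  0.0502] 27.94 11.14
30 0.0541 [ 0.45   -0.2165  0.1154] [0.1913 0.001  3.3502] [ 0.006  -0.0668 -0.0196] 29.93 11.39
```

View pics/w5c.png

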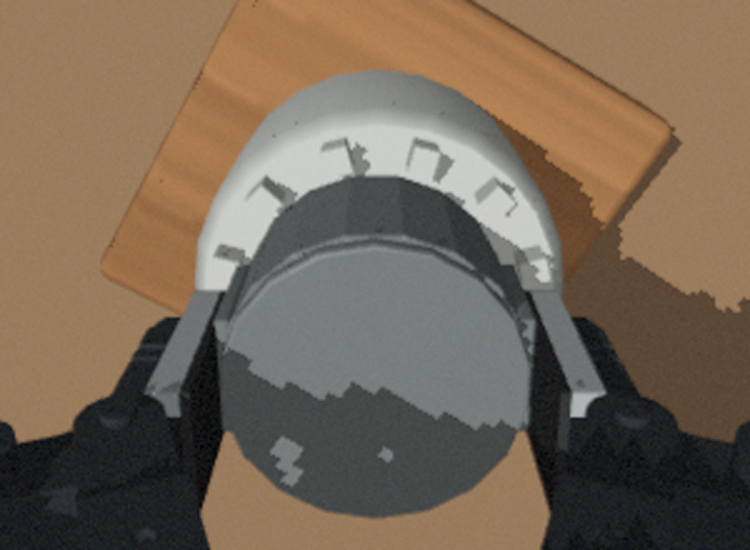

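The cap is turning with the gripper: the tabs stay in the pads and the caddy has rotated 30° in view. Continuing until I feel the end stop.

Run:
```python
from h import *
y0=np.radians(-90)+.045
def tcpyaw():
    y=R.from_quat(read_tcp_rot()).as_matrix()[:,1]; return np.degrees(np.arctan2(y[1],y[0])-y0)
def st(l): 
    t=read_ft_torque(); print(l,round(read_finger_gap(),4),read_eef_pos(),read_ft_force(),t,round(tcpyaw(),2),round(read_time_s(),2)); return t[2]
for d in np.arange(31.5,121,1.5):
    movel([.450,-.2165,.1155],down(y0+np.radians(d)),speed=.02)
    t=st(d)
    if abs(t)>.18:break
```

```text
31.5 0.054 [ 0.45   -0.2164  0.1155] [0.2866 0.951  3.3205] [ 0.0582 -0.0732  0.0365] 31.45 11.69
33.0 0.0539 [ 0.45   -0.2165  0.1155] [0.7867 0.2677 3.0462] [ 0.0559 -0.1314  0.0472] 32.95 11.94
34.5 0.054 [ 0.45   -0.2164  0.1155] [ 0.0067 -0.243   3.142 ] [ 0.0586 -0.0809 -0.0387] 34.45 12.19
36.0 0.0538 [ 0.45   -0.2165  0.1155] [ 0.5338 -0.0554  2.2652] [ 0.0289 -0.1101 -0.0076] 35.95 12.44
37.5 0.054 [ 0.45   -0.2166  0.1155] [0.9718 0.7198 2.8253] [-0.0055 -0.0938  0.0123] 37.45 12.69
39.0 0.0536 [ 0.45   -0.2166  0.1155] [ 0.9165 -0.7581  2.7588] [-0.0636 -0.1872 -0.0001] 38.95 12.94
40.5 0.0543 [ 0.45   -0.2166  0.1155] [ 0.7616 -1.4363  1.6337] [-0.0678 -0.192  -0.0103] 40.45 13.19
42.0 0.0538 [ 0.45   -0.2166  0.1155] [ 0.5814 -0.6331  1.8982] [-0.1928 -0.2718 -0.0156] 41.95 13.44
43.5 0.0539 [ 0.4501 -0.2167  0.1155] [ 1.2372 -1.239   0.9437] [-0.2564 -0.2584  0.0333] 43.45 13.69
45.0 0.054 [ 0.45   -0.2167  0.1155] [ 1.9664 -1.4355  1.8756] [-0.3182 -0.2743  0.0467] 44.95 13.94
46.5 0.0537 [ 0.4501 -0.2167  0.1155] [ 1.7463 -2.1995  1.6722] [-0.3721 -0.2724  0.081 ] 46.45 14.19
48.0 0.054 [ 0.45   -0.2167  0.1155] [ 1.3483 -2.6715  0.6271] [-0.4217 -0.3197 -0.0223] 47.95 14.44
49.5 0.0544 [ 0.45   -0.2167  0.1155] [ 1.0637 -2.6432  1.7241] [-0.4901 -0.3416  0.0698] 49.44 14.69
51.0 0.0541 [ 0.4501 -0.2167  0.1155] [ 2.1293 -1.8576  1.1024] [-0.5802 -0.321  -0.0166] 50.95 14.94
52.5 0.0539 [ 0.4501 -0.2166  0.1155] [ 1.6511 -2.8814  0.3346] [-0.5615 -0.3707 -0.0227] 52.45 15.19
54.0 0.0536 [ 0.4502 -0.2165  0.1156] [ 3.1661 -1.6414  0.4594] [-0.5692 -0.4238  0.0175] 53.95 15.44
55.5 0.0542 [ 0.4504 -0.2165  0.1156] [ 2.3275 -2.8262 -0.2304] [-0.592  -0.6526 -0.0617] 55.45 15.69
57.0 0.0537 [ 0.4506 -0.2166  0.1156] [ 3.5548 -2.4849 -1.0793] [-0.5908 -0.8568 -0.147 ] 56.94 15.94
58.5 0.054 [ 0.4506 -0.2166  0.1156] [ 4.6199 -2.7608 -1.3496] [-0.6418 -0.9493 -0.2462] 58.43 16.19
```

Run:
```python
from h import *
y0=np.radians(-90)+.045
def tcpyaw():
    y=R.from_quat(read_tcp_rot()).as_matrix()[:,1]; return np.degrees(np.arctan2(y[1],y[0])-y0)
def st(l): 
    t=read_ft_torque(); print(l,round(read_finger_gap(),4),read_eef_pos(),read_ft_force(),t,round(tcpyaw(),2),round(read_time_s(),2)); return t[2]
st("a")
movel([.4507,-.2170,.1155],down(y0+np.radians(58.5)),speed=.02);pause(.1);st("shift")
movel([.4510,-.2174,.1155],down(y0+np.radians(58.5)),speed=.02);pause(.1);st("shift")
movel([.4510,-.2174,.1155],down(y0+np.radians(59.3)),speed=.02);st("59.3")
save("w6",read_camera("wrist"))
im=cv2.imread("pics/w6.png"); cv2.imwrite("pics/w6c.png",cv2.resize(im[130:350,170:470],None,fx=2.5,fy=2.5,interpolation=2))
```

```text
a 0.054 [ 0.4506 -0.2166  0.1156] [ 4.6199 -2.7608 -1.3496] [-0.6418 -0.9493 -0.2462] 58.43 16.19
shift 0.0538 [ 0.4508 -0.2167  0.1156] [ 3.0612 -1.5473  0.1913] [-0.3723 -0.6627 -0.1399] 58.49 16.54
shift 0.0541 [ 0.4508 -0.2168  0.1155] [0.9229 0.8757 3.5152] [ 0.1236 -0.3887 -0.1557] 58.52 16.89
59.3 0.0538 [ 0.4508 -0.2168  0.1155] [1.3625 1.203  2.9941] [ 0.2824 -0.313  -0.1602] 59.32 17.14
```

View pics/w6c.png

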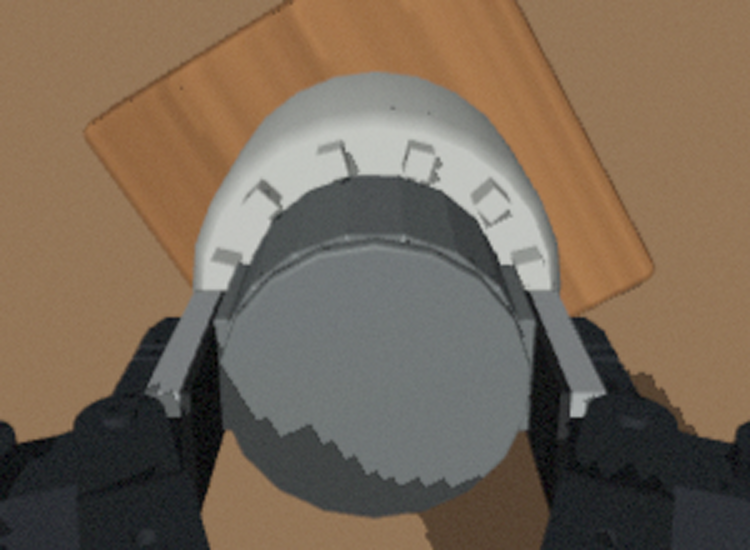

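Run:
```python
from h import *
y0=np.radians(-90)+.045
def tcpyaw():
    y=R.from_quat(read_tcp_rot()).as_matrix()[:,1]; return np.degrees(np.arctan2(y[1],y[0])-y0)
def st(l): 
    t=read_ft_torque(); print(l,round(read_finger_gap(),4),read_eef_pos(),read_ft_force(),t,round(tcpyaw(),2),round(read_time_s(),2)); return t[2]
for d in (60.3,61.3,62.3,63.3):
    movel([.4508,-.2171,.1155],down(y0+np.radians(d)),speed=.02);t=st(d)
    if abs(t)>.32: break
```

```text
60.3 0.054 [ 0.4508 -0.2169  0.1155] [1.3825 1.4709 2.5068] [ 0.32   -0.3723 -0.2439] 60.3 17.44
61.3 0.054 [ 0.4508 -0.2169  0.1155] [1.8541 1.983  3.2148] [ 0.4168 -0.4024 -0.2871] 61.29 17.69
62.3 0.054 [ 0.4508 -0.217   0.1155] [1.9251 1.2997 3.9418] [ 0.4775 -0.3635 -0.3539] 62.29 17.94
```

Torque has ramped steadily to −0.35 N·m over several degrees with little side load, so this is the end stop. I'll ease back slightly to unload it, then try a gentle lift while watching the force.

Run:
```python
from h import *
y0=np.radians(-90)+.045
def st(l): 
    f=read_ft_force(); print(l,round(read_finger_gap(),4),read_eef_pos(),f,read_ft_torque(),round(read_time_s(),2)); return f[2]
d=60.3
movel([.4508,-.2170,.1155],down(y0+np.radians(d)),speed=.02);pause(.1);st("back")
for k in range(1,9):
    z=.1155+.0005*k
    movel([.4508,-.2170,z],down(y0+np.radians(d)),speed=.01);f=st(round(z,4))
    if f<-8: break
```

```text
back 0.0539 [ 0.4508 -0.2169  0.1155] [2.7247 1.5716 3.2428] [ 0.4254 -0.3214 -0.3184] 18.29
0.116 0.0539 [ 0.4507 -0.2169  0.1156] [ 2.1832  1.5548 -0.2431] [ 0.3184 -0.6812 -0.2369] 18.54
0.1165 0.0541 [ 0.4507 -0.2169  0.1159] [ 5.3162  1.456  -5.0092] [ 0.1776 -0.9955 -0.2313] 18.79
0.117 0.0541 [ 0.4506 -0.217   0.1163] [ 4.5896  0.0951 -6.6492] [-0.0008 -1.1942 -0.2408] 19.04
0.1175 0.0538 [ 0.4507 -0.217   0.117 ] [ 4.7445  0.7425 -6.7879] [ 0.0695 -1.1785 -0.2764] 19.29
0.118 0.0536 [ 0.4507 -0.217   0.1178] [ 4.1909  0.4402 -5.7484] [ 0.0774 -1.0211 -0.2262] 19.54
0.1185 0.0539 [ 0.4507 -0.2171  0.1185] [ 3.8355  1.2329 -5.7826] [ 0.0616 -1.018  -0.2478] 19.79
0.119 0.0538 [ 0.4506 -0.2171  0.1189] [ 3.9533  0.6592 -6.2952] [-0.1192 -1.029  -0.2749] 20.04
0.1195 0.0538 [ 0.4506 -0.2171  0.1196] [ 3.7508  0.3703 -5.52  ] [-0.0019 -0.8937 -0.2166] 20.29
```

Run:
```python
from h import *
y0=np.radians(-90)+.045
def st(l): 
    f=read_ft_force(); print(l,round(read_finger_gap(),4),read_eef_pos(),f,read_ft_torque(),round(read_time_s(),2)); return f[2]
for d in (59,57.8):
  movel([.4508,-.2171,.1195],down(y0+np.radians(d)),speed=.02);pause(.05);st(d)
for k in range(1,5):
    z=.1195+.001*k
    movel([.4509,-.2171,z],down(y0+np.radians(d)),speed=.01);f=st(round(z,4))
    if f<-9: break
save("w7",read_camera("wrist")); save("s7",read_camera("scene"))
im=cv2.imread("pics/w7.png"); s=cv2.imread("pics/s7.png")
cv2.imwrite("pics/w7c.png",np.hstack([cv2.resize(im[130:350,170:470],(480,352),interpolation=2),cv2.resize(s[210:310,180:270],(317,352),interpolation=2)]))
```

```text
59 0.0533 [ 0.4507 -0.2171  0.1196] [ 2.7553  0.6323 -3.7336] [ 0.0509 -0.7299 -0.1833] 20.59
57.8 0.0539 [ 0.4507 -0.2171  0.1196] [ 2.5806  0.6599 -3.5497] [ 0.1319 -0.6448 -0.1246] 20.89
0.1205 0.0536 [ 0.4507 -0.2172  0.1206] [ 2.3623  0.8835 -1.4135] [ 0.1644 -0.4923 -0.0992] 21.14
0.1215 0.0539 [ 0.4501 -0.2174  0.1218] [-1.0298 -0.4975  2.2937] [ 0.1632  0.1565 -0.0001] 21.39
0.1225 0.0536 [ 0.4504 -0.2175  0.1225] [-0.1715 -1.1127  0.3649] [-0.0261  0.0898  0.0058] 21.64
0.1235 0.0538 [ 0.4507 -0.217   0.1234] [ 0.5411 -0.6584 -0.4225] [ 0.0412 -0.0456 -0.0163] 21.89
```

View pics/w7c.png

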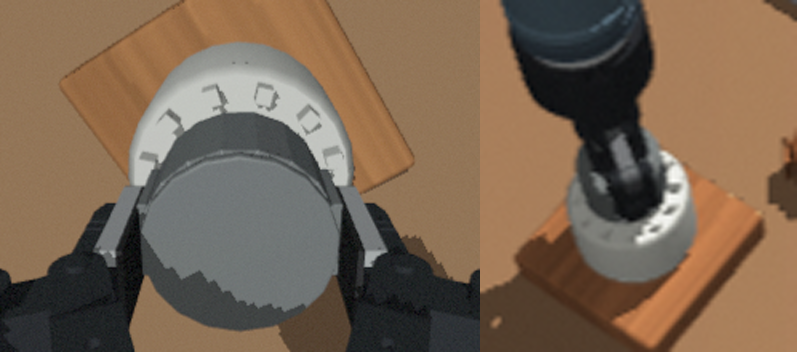

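The cap is free: forces are near zero and it rises with the pads. Lifting straight up.

Run:
```python
from h import *
y0=np.radians(-90)+.045; d=57.8
def st(l): 
    f=read_ft_force(); print(l,round(read_finger_gap(),4),read_eef_pos(),f,round(read_time_s(),2)); return f[2]
for z in (.13,.14,.15,.16,.17):
    movel([.4508,-.2171,z],down(y0+np.radians(d)),speed=.04);f=st(z)
    if f<-6: break
else:
    movel([.4508,-.2171,.24],down(y0+np.radians(d)),speed=.1);st("top")
save("w8",read_camera("wrist")); save("s8",read_camera("scene"))
for n in ["tray_floor","tiers"]:
    for c in ["scene","top"]:
        read_camera(c)
        print(n,c,[(x['at'],round(x['confidence'],2)) for x in tip_of(c,n)], [(x['at'],round(x['confidence'],2)) for x in look_for(c,n)])
s=cv2.imread("pics/s8.png");im=cv2.imread("pics/w8.png")
cv2.imwrite("pics/w8c.png",np.hstack([cv2.resize(im,(480,300)),cv2.resize(s[130:310,150:420],(316,300))]))
```

```text
0.13 0.054 [ 0.4511 -0.2172  0.1305] [-0.8294 -0.0089 -0.4943] 22.31
0.14 0.0534 [ 0.4511 -0.2172  0.1405] [-0.1981  0.6859 -0.0761] 22.71
0.15 0.0539 [ 0.4511 -0.2172  0.1504] [ 0.8005 -0.5344 -1.1015] 23.11
0.16 0.0537 [ 0.4511 -0.2172  0.1604] [ 0.3037  0.0026 -0.6425] 23.51
0.17 0.0538 [ 0.4511 -0.2172  0.1704] [-0.0625  0.28   -1.8545] 23.91
top 0.0538 [ 0.4502 -0.2169  0.2393] [ 0.4821  0.8093 -0.772 ] 24.76
tray_floor scene [([340.3, 165.7], 0.92), ([333.2, 94.0], 0.81)] [([343.5, 169.8], 0.77), ([336.4, 97.0], 0.61)]
tray_floor top [([253.4, 206.7], 0.85), ([163.1, 276.5], 0.82)] [([161.6, 279.7], 0.63), ([255.0, 209.8], 0.59)]
tiers scene [([335.5, 115.0], 0.87), ([342.0, 184.3], 0.57)] [([339.4, 98.4], 0.81), ([343.0, 171.1], 0.66)]
tiers top [([255.9, 210.1], 0.79), ([173.5, 277.5], 0.73)] [([163.4, 278.8], 0.79), ([251.5, 207.9], 0.58)]
```

View pics/w8c.png

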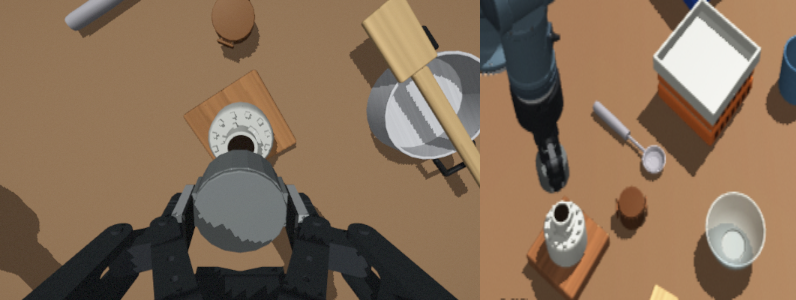

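Run:
```python
from h import *
q=down(np.radians(-90))
print(inverse_kinematics([.508,.198,.24],q), ray(camera_params("top"),[253.5,207],.1), ray(camera_params("scene"),[342,167.5],.1))
movel([.508,.198,.24],q,speed=.2)
pause(.2)
p=camera_params("wrist"); save("w9",read_camera("wrist")); print(read_eef_pos(),read_finger_gap(),read_time_s(),read_ft_force())
im=cv2.imread("pics/w9.png")
for c0 in [(.508,.198)]:
  L=np.array([[sx*.08,sy*.08,0] for sx,sy in((1,1),(1,-1),(-1,-1),(-1,1))])+[c0[0],c0[1],.1]
  cv2.polylines(im,[proj(p,L).astype(int)],True,(0,0,255),1)
cv2.imwrite("pics/w9o.png",im)
```

```text
[ 0.1287  0.2603 -0.657   1.8353  0.1769  1.1048 -2.1627] [0.5036 0.1918 0.1   ] [0.5147 0.1737 0.1   ]
[0.5081 0.1976 0.24  ] 0.05379257563827078 27.95 [-0.0358 -0.2865 -0.8883]
```

View pics/w9o.png

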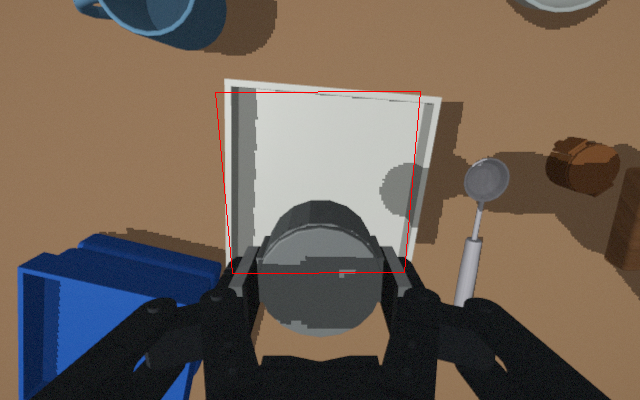

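Run:
```python
from h import *
p=camera_params("wrist")
pts={'tl':[237,88],'tr':[433,102],'l':[232,262],'r':[410,265]}
W={k:ray(p,v,.1)[:2] for k,v in pts.items()}; print(W, np.linalg.norm(W['tl']-W['tr']))
d=W['tr']-W['tl']; d/=np.linalg.norm(d); n=np.array([d[1],-d[0]]); n=n if n[0]<0 else -n
print("center",(W['tl']+W['tr'])/2+n*.08, np.degrees(np.arctan2(d[0],-d[1])))
```

```text
{'tl': array([0.5909, 0.2611]), 'tr': array([0.5804, 0.1074]), 'l': array([0.4396, 0.2775]), 'r': array([0.4363, 0.1135])} 0.15406682278358275
center [0.5059 0.1897] -3.920908273490795
```

Run:
```python
from h import *
q=down(np.radians(-90))
movel([.506,.19,.24],q,speed=.1); movel([.506,.19,.118],q,speed=.1); pause(.2)
b=read_ft_force()[2]; print(b,read_eef_pos())
z=.118
while z>.098:
    z-=.001; movel([.506,.19,z],q,speed=.01); f=read_ft_force()[2]; print(round(z,4),round(read_eef_pos()[2],4),round(f,2))
    if f-b>3.5: break
save("w10",read_camera("wrist")); print(read_time_s(),read_ft_torque())
```

```text
-0.40926456076621603 [0.5064 0.1901 0.1186]
0.117 0.117 -0.39
0.116 0.1159 -1.19
0.115 0.1149 -0.85
0.114 0.1139 -1.07
0.113 0.1129 -0.77
0.112 0.1119 -1.39
0.111 0.1109 -1.06
0.11 0.1099 -0.15
0.109 0.1089 -0.37
0.108 0.1079 -0.92
0.107 0.1069 -0.73
0.106 0.1059 -0.23
0.105 0.1049 -1.12
0.104 0.1047 5.62
33.3167 [-0.1921  0.4454 -0.0079]
```

View pics/w10.png

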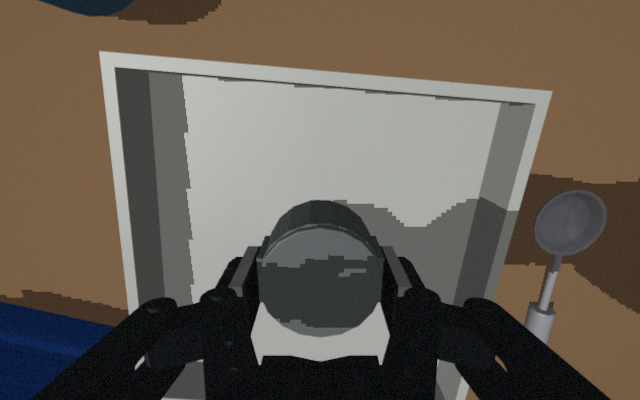

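Floor contact came at TCP z ≈ 0.1047 m, as predicted, and the cap sits mid-tray in view (about 320,270). Releasing in steps.

Run:
```python
from h import *
q=down(np.radians(-90))
for g in (.056,.059,.062,.066,.085):
    move_gripper(g,20); print(g,read_finger_gap(),read_ft_force())
pause(.3)
save("w11",read_camera("wrist"))
movel([.506,.19,.26],q,speed=.08); print(read_eef_pos(),read_time_s(),read_ft_force())
p=camera_params("wrist"); save("w12",read_camera("wrist"))
for n in ("cap_center","tray_floor"): print(n,[(x['at'],round(x['confidence'],2),ray(p,x['at'],.093 if n=='cap_center' else .075)) for x in tip_of("wrist",n)])
```

```text
0.056 0.056140275487521284 [0.2515 0.4752 0.6028]
0.059 0.05904574759268288 [ 0.5853  0.3824 -0.314 ]
0.062 0.062266559019058795 [-0.0835  0.1741 -0.3594]
0.066 0.0659786481236155 [ 0.0037 -0.1499  0.3153]
0.085 0.0848640285977273 [ 1.2255 -0.0151  0.9039]
[0.5057 0.1899 0.2595] 36.9667 [ 0.3377  0.2005 -1.0443]
cap_center [([321.0, 181.2], 0.87, array([0.5068, 0.1879, 0.093 ])), ([562.6, 159.9], 0.73, array([ 0.5269, -0.0333,  0.093 ]))]
tray_floor [([121.2, 324.6], 0.9, array([0.3321, 0.4173, 0.075 ])), ([318.3, 165.0], 0.62, array([0.5185, 0.1904, 0.075 ])), ([321.7, 175.9], 0.19, array([0.5076, 0.1871, 0.075 ]))]
```

View pics/w12.png

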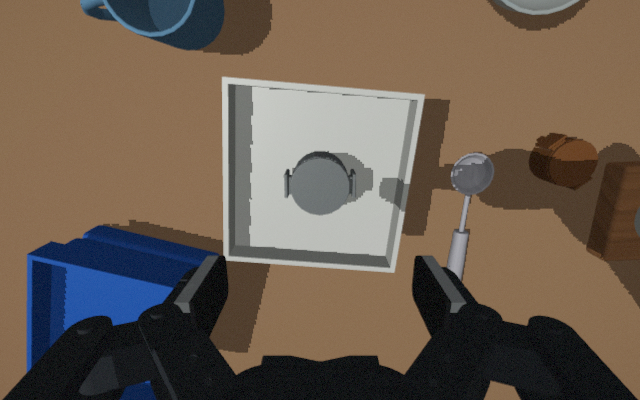

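The picture shows the cap standing upright, top side up, mid-tray (320,183), with the gripper clear of it. I'll compare the scene with the first picture, then hand in.

Run:
```python
from h import *
im=read_camera("scene"); save("s13",im)
sign_off()
```

```text
the job is handed in; nothing more can be done
```

View pics/s13.png

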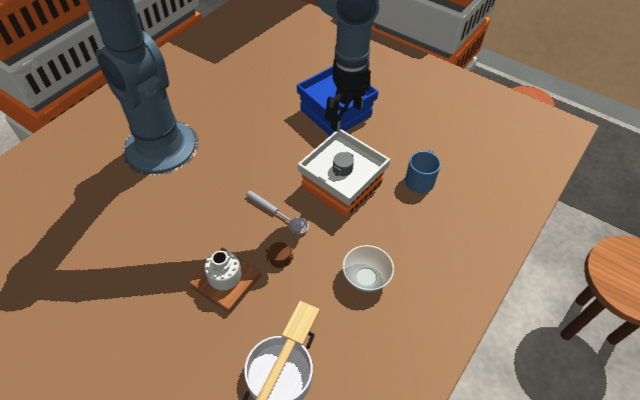

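The spice tub is open, and its grey cap stands top side up near the middle of the white tray, released with the gripper clear above it. I handed the job in at about 37 s. `sign_off()` reports no verdict.

- **Squeezing and turning:** I squeezed both tabs fully in (54 mm gap, 20 N grip setting). I turned the cap anticlockwise about 60° until the torque climbed to 0.35 N·m, which I took as the end stop.
- **Lifting:** I eased back a little and lifted. The first 4 mm dragged at up to 6.8 N, because the turn was still loaded against the stop. Easing back a further 2.5° let the cap come free.
- **Setting down:** the cap touched the tray floor with about 6 N.

**Last checks:**
- The wrist picture put the cap at about (0.507, 0.188). I had estimated the tray centre at (0.506, 0.190).
- The detector's two possible tray centres were within about 12 mm of the cap. Its top-scored one was the blue look-alike, which I ignored.
- The last scene picture shows the bowl, mug, pan, mwiko and spoon where they started. I checked that by eye only.

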